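Reference the guide bridge with the probe rod

ROBOT

A 6-joint arm with a two-finger parallel gripper is mounted at the origin on the work surface. World frame = base frame: x ahead of the robot, y to its left, z up, the work surface at z = 0. Lengths are in m, angles in rad, forces in N, time in s.
With the tool pointing down it reaches from about 0.35 to 0.775 m from the base axis. Payload 5.5 kg.
Tool frame: the origin (TCP) lies at the very end of the fingers, on their centre line; the grasp point (between the pads) lies 19 mm behind it; z points along the fingers, y is the line along which they close (so a half turn about z gives the same grasp; the last joint's range is limited). The gripper opens to 85 mm and grips with 20 to 120 N. Pads are 22 mm wide; open, the fingers measure 114 mm over their backs; the gripper's body (76 mm by 85 mm) begins 54 mm behind the grasp point. The pads swing forward as they close: fully open they stand 13 mm farther back than shut.
Start: joints at [1.192, 0.313, 0.046, 1.304, 0, 1.431], TCP at [0.136, 0.559, 0.231] pointing down, gripper open.
Joint ranges: [-2.76, 2.76], [-0.86, 1.69], [-1.03, 1.26], [-2.2, 2.34], [-1.47, 1.5], [-3.14, 3.14]. Speed limits (rad/s): [2.57, 2.57, 3.14, 3.14, 3.14, 3.14].

INTERFACE

Orientations are given as a unit quaternion [w, x, y, z].
In Python, from workcell import get_state, read_camera, calibration, hand_in gives the robot as it stands.
- The arm moves only by the tool drive_tool, never from a script. Its argument "deltas" is a list that holds one entry, the list of rows, each a list of 7 numbers: the closure in counts, from 0 (fully open) to 255 (shut), then the shift along the tool's x, y, z in m, then the turn, a rotation vector about the tool's x, y, z in degrees. A call has 1 to 12 rows; each row is the pose to reach, as a shift and turn from the pose commanded when the call began, along the tool's axes at that moment; what a row does not reach only later rows make up. A row lasts 1/8 s, in which the tool goes at most 62.5 mm and 10.7 degrees, less where a joint would pass 70% of its speed; a pose out of reach is approached as far as the arm can. A call with a gripper value outside its range is refused whole. The fingers move at their own pace and stop on an object; "newtons" is the grip in N (left out, the last holds). Time passes only in rows, so rows that repeat a pose let the fingers close. It gives the time, the measured TCP pose, the force, the opening and the grip force at its end, in the units of the state.
- get_state(): the state, without advancing time (a new reading comes with each control period).
- read_camera(name): name is "scene" or "top"; returns (picture, depth): 420x560x3 uint8, red, green, blue; 420x560 float32, m along the optical axis (not along the pixel's ray), 0 where there is no reading.
- calibration(name): a dict with "mtx" (3x3 intrinsics, pixels), "world_from_camera" (4x4, takes a point from camera to world coordinates). Camera axes: x right, y up, looking along -z (the intrinsics and any distortion apply to the point x, -y, -z); pixel columns grow to the right and rows downward; lengths in m; the calibration is good to about 2 mm. A picture is of the moment at which its call begins. calibration takes no time and is no camera call.
- hand_in(): hands the job in; it is judged then, once.
The state is a dict: "clock": time; "joint_pos": joint angles; "qvel": joint speeds; "tau": joint torques, N m; "tcp_pos": TCP position; "orientation": TCP orientation; "wrist_force": force on the tool from outside, world axes, zero at the start; "ft_torque": the same for the moment, N m; "finger_gap": finger opening in m; "grip_force": force on a finger pad.
Only numpy, scipy, OpenCV 4.12 (cv2) and the standard library are available. Lean on these libraries where they do the work, as an engineer would, in place of code of your own. Each camera call takes 0.05 s, during which the arm holds its last target. There are 200 camera calls.

TASK

Reference the guide bridge of this probe bench: first press the mushroom stop button fully down and let it spring up, then turn its head clockwise to its end stop to reset the drive. Then lift the long probe rod with the square handle out of the rack and lower it from above through the guide hole until its tip is about 30 mm below the underside of the bridge plate, never touching the bridge. Finish while holding it there, still, upright and in the middle of the hole, with everything else on the bench left where it is.

Things in the scene. Friction and masses are not known exactly. Their poses are not given: they have to be found in the camera images.
- stop_bar (a point): Centre of the top face of the grip bar on the stop button's round grey mushroom head, on the head's vertical axis, 98 mm above the table when up; x along the bar, z up; turns and sinks with the head. The bar is 36 mm long, 12 wide, and stands 18 mm proud of the head (42 mm diameter).
- stop_box: Stop station fixed to the table: grey box 90 x 90 x 50 mm, the mushroom button in the middle of its top. Origin under its centre.
- stop_plunger (a joint): Travel of the mushroom head: 0 = up, 0.008 m = fully down. A spring pushes it back up: 2 N to start it, 5.2 N fully down.
- stop_head (a joint): Turn of the mushroom head: grows clockwise seen from above, from a start of 0 to 0.25 rad to the end stop at 1.05 rad; needs about 0.05 N m and stays where it is left.
- probe: The probe: steel rod 8 mm in diameter and 95 mm long, above it a collar 24 mm in diameter and 6 mm thick, above that a square aluminium handle 18 x 18 mm, 50 mm tall (101 to 151 mm above the tip). Origin at the rod's tip (centre), z up along the rod, x and y square to the handle's faces. 60 to 130 g. Hangs in the rack by its collar, tip 15 mm above the table.
- rack: Rack fixed to the table: aluminium plate 50 x 150 x 12 mm, its top 110 mm above the table, on two end walls over a black foot 80 x 150 mm. Origin on the table below its centre, y along its length. Two through sockets 12.5 mm in diameter at y = -37.5 and +37.5 mm: one holds the probe, the other the plug.
- guide: Guide bridge fixed to the table: white base 120 x 190 x 12 mm, two posts (18 mm diameter) at y = -68 and +68 mm, and an aluminium bridge plate 56 x 170 x 14 mm, its underside 81 and top 95 mm above the table, with a vertical through hole in its centre. A black strip lies along its +x edge. Origin on the table below the hole.
- guide_bore (a point): Centre of the guide hole's mouth, at the top face of the bridge plate (95 mm above the table), z up. The hole is 24 mm in diameter and 14 mm deep.
- plug: Bystander in the other socket of the rack: the same collar, but a round handle 22 mm in diameter and 28 mm tall, and a short rod of 45 mm. Origin at its rod's lower end.
- weight: Bystander: brass cylinder 26 mm in diameter, 22 mm tall, on the guide's base plate. Origin under its centre.
- bottle: Bystander: amber bottle 48 mm in diameter, 100 mm tall. Origin under its centre.
- beaker: Bystander: clear beaker 70 mm in diameter, 75 mm tall. Origin under its centre.
- driver: Bystander: screwdriver 160 mm long lying along its x.
- jar: Bystander: white jar 44 mm in diameter, 50 mm tall. Origin under its centre.
- clamp: Bystander: dark steel clamp block 40 x 30 mm with a thumbscrew, 44 mm tall. Origin under its centre.
There are look-alikes about, which are no part of the job. Leave any orange look-alike of the stop_box alone. What is shaped like the probe but green is not meant.

How it is judged:
On the way, in this order (a step that is already met when the one before it is completed fails the run):
1. the stop button is pressed fully down (value of joint stop_plunger above 0.006 m), for 0.05 s.
2. the button has sprung up again and its head has been turned clockwise to its end stop (value of joint stop_head above 0.85 rad and value of joint stop_plunger below 0.003 m), for 0.2 s.
3. the probe is out of the rack, its tip above the bridge plate (height (world z) of probe above 0.096 m and contact force between probe and rack below 0.1 N), for 0.1 s.
At the end, for the whole second after the job is handed in: The robot holds the probe still and upright (within 5 degrees) in the guide hole, its tip within 4 mm of the hole's axis and 18 to 42 mm below the plate's underside, touching neither the bridge nor the rack; the stop button is up and its head turned to within 0.2 rad of its end stop (all of step 2 and horizontal distance between probe and guide_bore below 0.004 m and z of probe in the frame of guide_bore between -0.056 and -0.032 m and angle between probe's own z axis and vertical below 0.09 rad and linear speed of probe below 0.02 m/s and contact force between probe and the fingers above 1 N and contact force between probe and guide below 0.2 N and contact force between probe and rack below 0.2 N and height (world z) of probe above 0.02 m); the arm keeps its last pose, push and grip.
It fails at once if the probe touches the guide bridge (contact force between probe and guide above 0.3 N).
It fails at once if another thing on the bench is displaced by more than 25 mm or tipped (distance of any of plug, weight, bottle, beaker, driver, jar, clamp from where it was at the start of the episode above 0.025 m or angle between any of plug, weight, bottle, beaker, jar, clamp's own z axis and vertical above 0.5 rad).
It also fails if it takes over 70 s, if anything falls off the work surface, if the arm or the gripper's body presses on something with over 40 N, if the wrist force passes 120 N, or if a joint passes its speed limit or range.

## Working session

There is one attempt and no reset: what is moved stays moved. The work goes in short steps, Python scripts to look and compute and a tool call to move; the robot and the scene stay as the last step left them, time stands still between calls to the robot, and variables do not carry over. Pictures are saved under pics/ and viewed, at most 10 in all, crops included, and the job is handed in when it is done.

Besides the shell and the picture viewer there is one more tool, called after "Emit:" as a command line: name --argument value ..., lists and objects as JSON in quotes. drive_tool: Moves the arm, as the interface text tells. Its arguments: {"type":"object","properties":{"deltas":{"type":"array","items":{"type":"array","items":{"type":"array","items":{"type":"number"}}}},"newtons":{"type":"number"}},"required":["deltas"]}

```bash
mkdir -p pics; cat > h.py <<'E'
import numpy as np, cv2
from workcell import get_state, read_camera, calibration, hand_in
def ray(c,u,v):
    K=np.array(c["mtx"]);T=np.array(c["world_from_camera"])
    d=np.linalg.solve(K,[u,v,1.]);d=T[:3,:3]@(d*[1,-1,-1])
    return T[:3,3],d
def onplane(c,u,v,z):
    o,d=ray(c,u,v);return o+d*(z-o[2])/d[2]
def cloud(c,D):
    K=np.array(c["mtx"]);T=np.array(c["world_from_camera"])
    v,u=np.mgrid[:D.shape[0],:D.shape[1]]
    p=np.stack([(u-K[0,2])/K[0,0]*D,-(v-K[1,2])/K[1,1]*D,-D],-1)
    return p@T[:3,:3].T+T[:3,3]
E
python3 - <<'E'
from h import *
for n in("scene","top"):
    p,d=read_camera(n);c=calibration(n);print(n,{k:(np.round(v,3).tolist() if not isinstance(v,str) else v) for k,v in c.items()})
    cv2.imwrite(f"pics/{n}0.png",cv2.cvtColor(p,cv2.COLOR_RGB2BGR));np.savez(f"{n}0.npz",p=p,d=d)
print(get_state())
E
```

```text
scene {'mtx': [[527.43, 0.0, 286.15], [0.0, 527.43, 212.067], [0.0, 0.0, 1.0]], 'world_from_camera': [[0.079, -0.607, 0.791, 1.512], [0.997, 0.057, -0.056, -0.113], [-0.011, 0.792, 0.61, 0.816], [0.0, 0.0, 0.0, 1.0]]}
top {'mtx': [[515.325, 0.0, 281.683], [0.0, 515.325, 205.972], [0.0, 0.0, 1.0]], 'world_from_camera': [[-0.007, 0.995, -0.095, 0.418], [-1.0, -0.007, -0.0, -0.051], [-0.001, 0.095, 0.996, 1.376], [0.0, 0.0, 0.0, 1.0]]}
{'clock': 0.1, 'joint_pos': array([1.19240159e+00, 3.13905395e-01, 4.50989397e-02, 1.30362989e+00,
       1.61333179e-05, 1.43121283e+00]), 'qvel': array([ 0.00025209, -0.00176684,  0.00322774,  0.00111998,  0.00101474,
       -0.00054516]), 'tau': array([ 2.11194514e-03, -4.81727135e+01,  2.99243009e+01,  1.28182996e-02,
       -7.53537870e-05, -8.60515392e-07]), 'tcp_pos': array([0.13583716, 0.55824689, 0.23051199]), 'orientation': array([-2.17804991e-04,  1.19122048e-01,  9.92879280e-01, -7.90595955e-04]), 'wrist_force': array([ 0.37720334, -0.5061181 , -0.12534691]), 'ft_torque': array([ 0.0033062 ,  0.0268107 , -0.02682514]), 'grip_force': 0.0, 'finger_gap': 0.08567845720484119}
```

View pics/scene0.png

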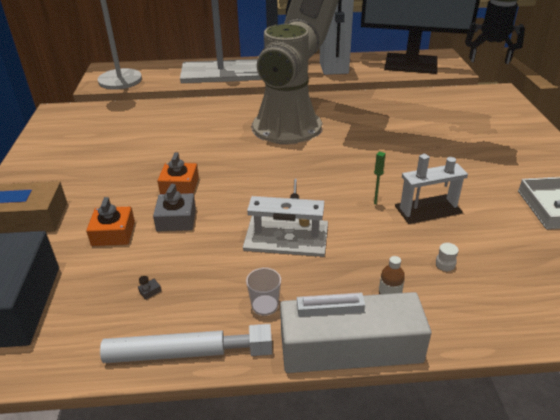

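View pics/top0.png

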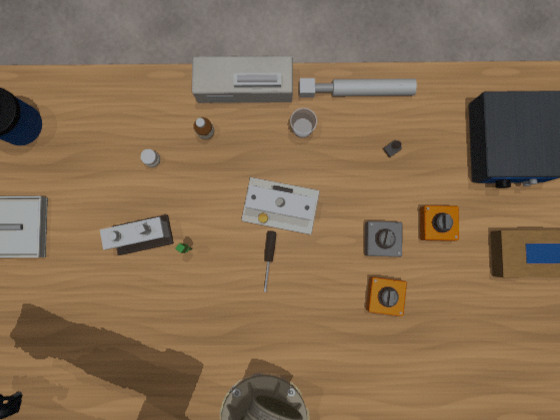

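The top view shows the grey station at (385,238), orange look-alikes at (441,222) and (388,296). The rack is at (137,235) with its two handles at (143,229) and (115,236), the green look-alike at (181,247), and the guide at (281,205) with its black strip at (283,188). In the scene view, the taller handle is at (422,165), the plug at (450,165), the green probe at (379,165) and the grey station at (174,205).

Candidates for the button: grey (385,238), orange (441,222), orange (388,296), so grey. Candidates for the probe: (143,229), plug (115,236), green (181,247), so probably (143,229). The crop below checks this.

```bash
python3 - <<'E'
from h import *
t=cv2.imread("pics/top0.png");s=cv2.imread("pics/scene0.png")
def cr(i,u,v,w,h,W,H): return cv2.resize(i[v:v+h,u:u+w],(W,H),interpolation=cv2.INTER_CUBIC)
a=np.hstack([cr(t,90,205,100,75,400,300),cr(t,235,165,100,75,400,300)])
b=np.hstack([cr(t,360,210,60,45,400,300),cr(s,370,135,100,75,400,300)])
cv2.imwrite("pics/crop.png",np.vstack([a,b]))
for n,boxes in (("top",{"stop":(360,215,410,262),"rack":(95,212,178,258),"green":(172,238,192,256),"guide":(240,175,322,238)}),("scene",{"stop":(150,180,200,230),"rack":(395,150,470,220),"green":(370,145,390,210),"guide":(240,190,330,255)})):
    z=np.load(n+"0.npz");P=cloud(calibration(n),z["d"].astype(float))
    for k,(u0,v0,u1,v1) in boxes.items():
        q=P[v0:v1,u0:u1];uu,vv=np.meshgrid(np.arange(u0,u1),np.arange(v0,v1))
        for lo,hi in ((.035,.06),(.06,.088),(.088,.099),(.099,.108),(.105,.116),(.116,.135),(.135,.152),(.152,.185)):
            m=(q[...,2]>lo)&(q[...,2]<hi)&(z["d"][v0:v1,u0:u1]>0)
            if m.sum()>4: print(n,k,lo,hi,m.sum(),np.round(q[m].mean(0),4),np.round(np.median(q[m],0)[2],4),"px",uu[m].mean().round(1),vv[m].mean().round(1), "size",np.round(np.array(cv2.minAreaRect((q[m][:,:2]*1000).astype(np.float32))[1:],dtype=object).tolist()[0]),round(cv2.minAreaRect((q[m][:,:2]*1000).astype(np.float32))[2]))
E
```

```text
top stop 0.035 0.06 1022 [ 0.459  -0.3107  0.0498] 0.0496 px 383.3 238.2 size [91. 88.] 90
top stop 0.06 0.088 134 [ 0.4592 -0.3109  0.0778] 0.078 px 385.5 237.7 size [40. 38.] 89
top stop 0.088 0.099 62 [ 0.4596 -0.3129  0.0959] 0.0971 px 387.8 237.3 size [20. 35.] 75
top stop 0.099 0.108 16 [ 0.4578 -0.3127  0.1009] 0.1008 px 388.1 237.9 size [10. 35.] 80
top rack 0.035 0.06 33 [0.4898 0.2524 0.0475] 0.0469 px 164.5 227.8 size [39.  2.] 12
top rack 0.06 0.088 20 [0.4894 0.2523 0.0672] 0.0667 px 162.8 227.6 size [38.  2.] 9
top rack 0.088 0.099 8 [0.4671 0.2894 0.0978] 0.0977 px 144.9 236.0 size [ 32. 144.] 26
top rack 0.099 0.108 291 [0.4765 0.3139 0.1063] 0.1069 px 134.1 232.1 size [ 51. 152.] 12
top rack 0.105 0.116 1010 [0.4752 0.3198 0.1098] 0.1096 px 131.3 232.6 size [ 51. 151.] 12
top rack 0.116 0.135 50 [0.4729 0.3174 0.1241] 0.1236 px 130.5 233.3 size [32. 91.] 10
top rack 0.135 0.152 104 [0.4682 0.3244 0.1436] 0.1435 px 125.2 234.9 size [172.  47.] 81
top rack 0.152 0.185 72 [0.4825 0.2819 0.1634] 0.1639 px 140.8 228.4 size [104.  23.] 56
top green 0.088 0.099 8 [0.4404 0.
[... 2261 characters left out ...]
 0.1028] 0.1021 px 378.5 171.9 size [22. 12.] 83
scene green 0.105 0.116 35 [0.447  0.1907 0.1108] 0.1109 px 378.9 169.0 size [13. 26.] 13
scene green 0.116 0.135 60 [0.4475 0.1913 0.1254] 0.1259 px 379.8 164.0 size [19. 17.] 53
scene green 0.135 0.152 75 [0.4448 0.1919 0.145 ] 0.1465 px 380.6 156.5 size [19. 22.] 50
scene guide 0.035 0.06 132 [ 0.5597 -0.048   0.0478] 0.0479 px 285.6 223.6 size [154.  13.] 78
scene guide 0.06 0.088 220 [ 0.5761 -0.0468  0.0824] 0.0844 px 286.5 216.1 size [175.  60.] 87
scene guide 0.088 0.099 1302 [ 0.5597 -0.0461  0.0944] 0.0947 px 286.1 207.6 size [170.  76.] 79
scene guide 0.099 0.108 18 [ 0.5564 -0.0379  0.1   ] 0.0999 px 289.7 204.5 size [144.  12.] 79
```

View pics/crop.png

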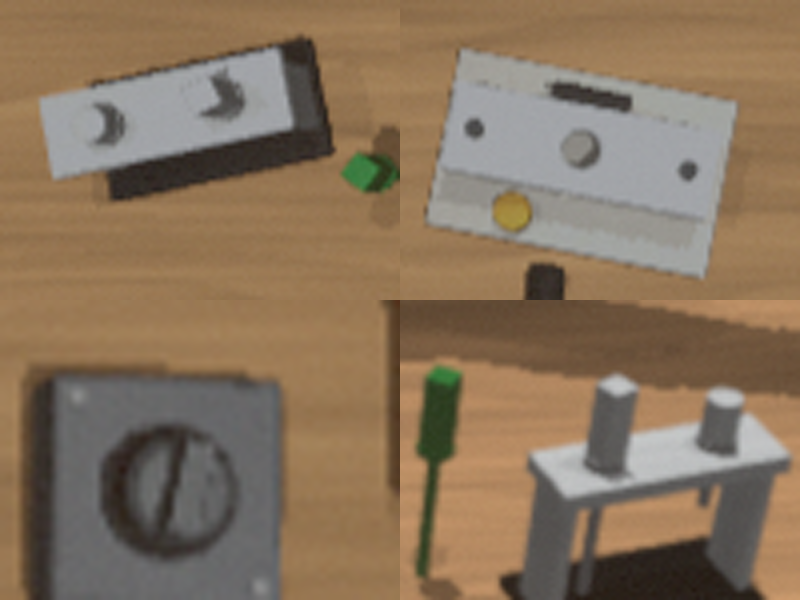

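The crop confirms the choices. At the left of the rack top is the round plug (top px 115,236), and the square-handled probe is at (143,229). The grey station's bar top is just right of the dark line at (388,237), and the guide hole is at about (280,202). Next I measure them precisely.

```bash
python3 - <<'E'
from h import *
def rect(p): r=cv2.minAreaRect((p[:,:2]*1000).astype(np.float32)); return np.round([*r[0],*r[1],r[2]],1)
Q={}
for n in("top","scene"):
    z=np.load(n+"0.npz");Q[n]=(cloud(calibration(n),z["d"].astype(float)),z["p"],z["d"])
def sel(n,x,y,lo,hi,r):
    P,_,d=Q[n];m=(d>0)&(np.hypot(P[...,0]-x,P[...,1]-y)<r)&(P[...,2]>lo)&(P[...,2]<hi);return m,P[m]
for n in Q:
    for nm,a in (("box",(.459,-.311,.045,.053,.075)),("head",(.459,-.311,.075,.083,.03)),("bar",(.459,-.311,.094,.103,.03)),
      ("handle",(.485,.282,.13,.162,.022)),("htop",(.485,.282,.163,.172,.022)),("plate",(.553,-.046,.09,.099,.1)),("rackplate",(.478,.318,.106,.113,.1))):
        m,p=sel(n,*a)
        if len(p)>5:
            w=p[:,:2]-p[:,:2].mean(0);e=np.linalg.eigh(w.T@w)[1][:,1]
            print(n,nm,len(p),"mean",np.round(p.mean(0)*1000,1),"rect",rect(p),"axis",np.degrees(np.arctan2(e[1],e[0])).round(1))
# hole: depth below plate inside plate area; contour by pixels deeper
for n,(u,v) in (("top",(280,202)),("scene",(286,213))):
    P,im,d=Q[n];c=calibration(n)
    g=cv2.cvtColor(im,cv2.COLOR_RGB2GRAY)
    print(n,"z\n",np.round(P[v-9:v+10:2,u-9:u+10:2,2]*1000).astype(int))
    m=np.zeros(d.shape,np.uint8);m[v-14:v+15,u-20:u+21]=(P[v-14:v+15,u-20:u+21,2]<.088)
    k,l,st,ce=cv2.connectedComponentsWithStats(m)
    for i in range(1,k):
        if st[i,4]>15: print(st[i],ce[i].round(1),onplane(c,*ce[i],.095).round(4))
E
```

```text
top box 772 mean [ 459.1 -311.9   49.3] rect [ 459.5 -313.    89.2   88.3   88.9] axis 129.6
top head 94 mean [ 459.6 -311.2   78.6] rect [ 459.7 -313.5   37.9   37.9    1.3] axis 74.9
top bar 64 mean [ 459.1 -313.    98. ] rect [ 459.3 -313.5   12.6   34.9   75.5] axis 168.2
top handle 48 mean [482.4 279.7 148. ] rect [483.1 284.   18.5  19.6  26.8] axis 155.9
top htop 47 mean [482.8 282.9 165.5] rect [482.8 283.7  15.4  18.5  21.4] axis 101.1
top plate 1391 mean [552.6 -46.5  94.5] rect [556.5 -46.4 170.   67.7  78.5] axis 78.5
top rackplate 894 mean [475.2 320.5 109.5] rect [475.7 321.1  50.6 151.2  11.8] axis 101.5
scene box 544 mean [ 475.5 -311.3   49.7] rect [ 465.  -313.7   89.6   93.4   88.5] axis 110.6
scene head 93 mean [ 470.4 -311.2   78.6] rect [ 466.5 -313.7   35.2   37.9    5.2] axis 112.4
scene bar 54 mean [ 463.5 -313.5   97.5] rect [ 462.3 -313.8   12.4   37.9   77.4] axis 167.2
scene handle 120 mean [491.7 281.7 146.5] rect [488.1 282.2  21.3  22.2  37.9] axis 67.8
scene htop 38 mean [487.4 283.4 165.4] rect [488.  283.9  20.1  17.9  29.7] axis 77.1
scene plate 12
[... 455 characters left out ...]
 91 93 92 95 95]
 [93 97 93 90 97 92 91 93 96 94]]
[292 188   9   7  49] [296.5 190.5] [ 0.5783 -0.0876  0.095 ]
[275 197  10  10  71] [279.8 201.5] [ 0.5509 -0.0455  0.095 ]
[260 210  37   7 141] [272.4 214. ] [ 0.5196 -0.0268  0.095 ]
scene z
 [[95 96 97 92 92 91 94 95 96 96]
 [95 96 90 85 85 84 87 91 95 95]
 [93 96 95  1  0  1 16 94 94 96]
 [97 96 97 92 95 94 93 94 96 97]
 [96 94 96 96 96 94 94 94 96 95]
 [96 93 92 94 93 94 92 95 95 95]
 [93 95 92 93 94 95 94 93 94 94]
 [90 91 88 88 92 88 92 91 91 89]
 [80 84 82 85 88 85 85 86 87 87]
 [11 14 12 12 12 10 12 11 12 14]]
[282 205   9   4  31] [285.9 206.5] [ 0.5568 -0.0462  0.095 ]
[266 214  41  14 413] [285.4 222.2] [ 0.6136 -0.0518  0.095 ]
```

Emit:
drive_tool --deltas '[[[140,-0.462,-0.36,-0.02,0,0,0],[140,-0.462,-0.36,-0.02,0,0,0],[140,-0.462,-0.36,-0.02,0,0,0],[140,-0.462,-0.36,-0.02,0,0,0],[140,-0.462,-0.36,-0.02,0,0,0],[140,-0.462,-0.36,-0.02,0,0,0],[140,-0.462,-0.36,-0.02,0,0,0],[140,-0.462,-0.36,-0.02,0,0,0],[140,-0.462,-0.36,-0.02,0,0,0],[140,-0.462,-0.36,-0.02,0,0,0],[140,-0.462,-0.36,-0.02,0,0,0],[140,-0.462,-0.36,-0.02,0,0,0]]]' --newtons 40

```text
clock: 1.6
tcp_pos: [0.4989, 0.1001, 0.2509]
orientation: [-0.001, 0.119, 0.993, 0.0]
wrist_force: [-0.7, 0.9, -0.5]
finger_gap: 0.0383
grip_force: 0.0
```

Emit:
drive_tool --deltas '[[[140,-0.061,-0.411,0.02,0,0,0],[140,-0.061,-0.411,0.02,0,0,0],[140,-0.061,-0.411,0.02,0,0,0],[140,-0.061,-0.411,0.02,0,0,0],[140,-0.061,-0.411,0.02,0,0,0],[140,-0.061,-0.411,0.02,0,0,0],[140,-0.061,-0.411,0.02,0,0,0],[140,-0.061,-0.411,0.06,0,0,0],[140,-0.061,-0.411,0.1,0,0,0],[140,-0.061,-0.411,0.12,0,0,0],[140,-0.061,-0.411,0.12,0,0,0]]]'

```text
clock: 2.98
tcp_pos: [0.461, -0.3115, 0.1297]
orientation: [-0.002, 0.118, 0.993, 0.001]
wrist_force: [0.4, -0.3, 1.2]
finger_gap: 0.0385
grip_force: 0.0
```

```bash
python3 - <<'E'
from h import *
s=get_state();print(s["tcp_pos"],s["orientation"],s["finger_gap"])
o=[]
for n,(u,v) in (("scene",(130,130)),("top",(345,200))):
    p,d=read_camera(n);c=cv2.cvtColor(p,cv2.COLOR_RGB2BGR)[v:v+90,u:u+90];o.append(cv2.resize(c,(400,400),interpolation=cv2.INTER_CUBIC))
cv2.imwrite("pics/a1.png",np.hstack(o))
E
```

```text
[ 0.46104483 -0.31154086  0.12969937] [-0.00162856  0.11807874  0.99300202  0.00132192] 0.038522339268111404
```

View pics/a1.png

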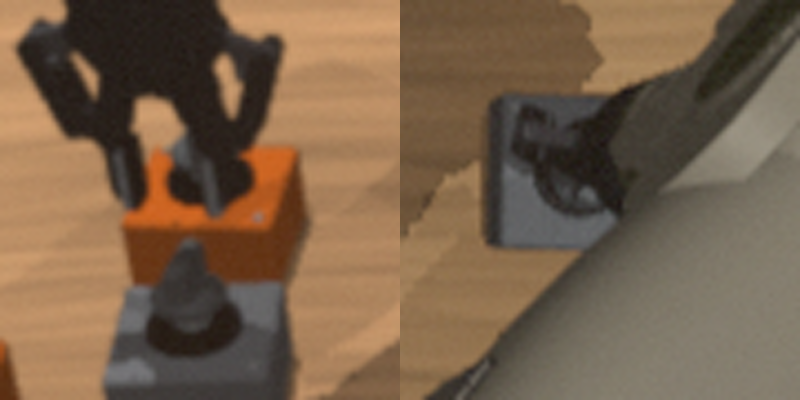

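The scene half shows the open fingers straddling the grey station's bar (crop 190,250), with tips at crop (130,205) and (215,210). The gripper is above the right button, so I lower and close.

Emit:
drive_tool --deltas '[[[140,0,-0.002,0.03,0,0,0],[140,0,-0.002,0.045,0,0,0],[140,0,-0.002,0.045,0,0,0],[255,0,-0.002,0.045,0,0,0],[255,0,-0.002,0.045,0,0,0],[255,0,-0.002,0.045,0,0,0],[255,0,-0.002,0.045,0,0,0],[255,0,-0.002,0.045,0,0,0]]]' --newtons 25

```text
clock: 4.08
tcp_pos: [0.4623, -0.3151, 0.0873]
orientation: [0.001, 0.119, 0.993, 0.001]
wrist_force: [1.4, 4.1, 1.2]
finger_gap: 0.0109
grip_force: 30.6
```

Emit:
drive_tool --deltas '[[[255,0,0.001,0.003,0,0,0],[255,0,0.001,0.006,0,0,0],[255,0,0.001,0.009,0,0,0],[255,0,0.001,0.01,0,0,0],[255,0,0.001,0.01,0,0,0]]]'

```text
clock: 4.7
tcp_pos: [0.4625, -0.3152, 0.0793]
orientation: [0.002, 0.119, 0.993, -0.0]
wrist_force: [-2.8, 7.4, 23.2]
finger_gap: 0.0109
grip_force: 33.1
```

Emit:
drive_tool --deltas '[[[255,0,0,-0.004,0,0,0],[255,0,0,-0.008,0,0,0],[255,0,0,-0.01,0,0,0],[255,0,0,-0.01,0,0,0],[255,0,0,-0.01,0,0,0]]]'

```text
clock: 5.32
tcp_pos: [0.4623, -0.315, 0.0861]
orientation: [0.001, 0.119, 0.993, 0.0]
wrist_force: [4.1, 3.8, 2.1]
finger_gap: 0.0109
grip_force: 30.7
```

```bash
python3 - <<'E'
from h import *
s=get_state();print({k:np.round(v,4) for k,v in s.items()})
E
```

```text
{'clock': np.float64(5.325), 'joint_pos': array([-0.7424,  0.3678, -0.2454,  0.957 ,  0.0013, -0.5038]), 'qvel': array([-0.0011,  0.0007,  0.0007, -0.0009, -0.0005,  0.0008]), 'tau': array([-2.88050e+00, -4.67897e+01,  2.59207e+01,  8.52000e-02,
       -1.53080e+00, -2.53000e-02]), 'tcp_pos': array([ 0.4623, -0.315 ,  0.0861]), 'orientation': array([6.000e-04, 1.190e-01, 9.929e-01, 4.000e-04]), 'wrist_force': array([4.0931, 3.7687, 2.1044]), 'ft_torque': array([ 0.708 , -0.753 ,  0.0153]), 'grip_force': np.float64(30.727), 'finger_gap': np.float64(0.0109)}
```

Emit:
drive_tool --deltas '[[[255,0,0,-0.001,0,0,5],[255,0,0,-0.001,0,0,10],[255,0,0,-0.001,0,0,15],[255,0,0,-0.001,0,0,20],[255,0,0,-0.001,0,0,25],[255,0,0,-0.001,0,0,30],[255,0,0,-0.001,0,0,35],[255,0,0,-0.001,0,0,40],[255,0,0,-0.001,0,0,40]]]'

```text
clock: 6.45
tcp_pos: [0.4616, -0.3159, 0.0871]
orientation: [0.0, 0.451, 0.892, -0.001]
wrist_force: [0.9, 0.4, 1.7]
finger_gap: 0.011
grip_force: 30.7
```

```bash
python3 - <<'E'
from h import *
s=get_state();print({k:np.round(s[k],4) for k in("ft_torque","joint_pos","tau")})
E
```

```text
{'ft_torque': array([-0.0393, -0.1848, -0.0548]), 'joint_pos': array([-0.7431,  0.3669, -0.2441,  0.9593, -0.001 ,  0.1934]), 'tau': array([ -0.4047, -46.9169,  25.7022,   0.3266,  -0.2055,   0.2489])}
```

Emit:
drive_tool --deltas '[[[255,0,0,0,0,0,3],[255,0,0,0,0,0,6],[255,0,0,0,0,0,9],[255,0,0,0,0,0,9]]]'

```text
clock: 6.95
tcp_pos: [0.4613, -0.3159, 0.0872]
orientation: [0.0, 0.52, 0.854, -0.001]
wrist_force: [0.5, -0.8, 1.3]
finger_gap: 0.0108
grip_force: 30.7
```

```bash
python3 - <<'E'
from h import *
s=get_state();print({k:np.round(s[k],4) for k in("ft_torque","joint_pos","tau")})
E
```

```text
{'ft_torque': array([-0.3045,  0.0312,  0.1289]), 'joint_pos': array([-0.7433,  0.3667, -0.2441,  0.9595, -0.0014,  0.3493]), 'tau': array([  0.5263, -46.9058,  25.6421,   0.3741,   0.3812,   0.2547])}
```

Emit:
drive_tool --deltas '[[[255,0,0,0,0,0,3],[255,0,0,0,0,0,6],[255,0,0,0,0,0,6]]]'

```text
clock: 7.32
tcp_pos: [0.4614, -0.3158, 0.0873]
orientation: [0.0, 0.563, 0.827, -0.001]
wrist_force: [-0.6, -2.6, 2.1]
finger_gap: 0.0114
grip_force: 43.6
```

```bash
python3 - <<'E'
from h import *
s=get_state();print({k:np.round(s[k],4) for k in("ft_torque","joint_pos","tau")})
E
```

```text
{'ft_torque': array([-0.5459,  0.2576,  0.9844]), 'joint_pos': array([-0.743 ,  0.3666, -0.2441,  0.9597, -0.0014,  0.4526]), 'tau': array([  0.4376, -46.9087,  25.5542,   0.4203,   0.7706,   1.1746])}
```

Emit:
drive_tool --deltas '[[[255,0,0,0,0,0,-2],[120,0,0,0,0,0,-2],[120,0,0,0,0,0,-2],[120,0,0,0,0,0,-2],[120,0,0,0,0,0,-2],[120,0,0,-0.06,0,0,0],[120,0,0,-0.12,0,0,0],[120,0,0,-0.16,0,0,0]]]'

```text
clock: 8.32
tcp_pos: [0.4621, -0.3154, 0.2504]
orientation: [0.002, 0.564, 0.826, -0.0]
wrist_force: [0.4, -0.8, -0.4]
finger_gap: 0.045
grip_force: 0.0
```

Emit:
drive_tool --deltas '[[[120,0.373,0.189,0,0,0,-4.5],[120,0.373,0.189,0,0,0,-4.5],[120,0.373,0.189,0,0,0,-4.5],[120,0.373,0.189,0,0,0,-4.5],[120,0.373,0.189,0,0,0,-4.5],[120,0.373,0.189,0,0,0,-4.5],[120,0.373,0.189,0,0,0,-4.5],[120,0.373,0.189,0,0,0,-4.5],[120,0.373,0.189,0,0,0,-4.5]]]'

```text
clock: 9.45
tcp_pos: [0.5019, 0.101, 0.2472]
orientation: [-0.0, 0.531, 0.847, -0.0]
wrist_force: [0.6, -0.4, -0.1]
finger_gap: 0.0455
grip_force: 0.0
```

```bash
python3 - <<'E'
from h import *
s=get_state();print({k:np.round(s[k],4) for k in("tcp_pos","orientation","joint_pos","finger_gap")})
for n in("top","scene"):
    p,d=read_camera(n);P=cloud(calibration(n),d.astype(float))
    m=(d>0)&(np.hypot(P[...,0]-.461,P[...,1]+.3135)<.03)&(P[...,2]>.093)&(P[...,2]<.105);q=P[m]
    if len(q)>5:
        r=cv2.minAreaRect((q[:,:2]*1000).astype(np.float32));w=q[:,:2]-q[:,:2].mean(0);e=np.linalg.eigh(w.T@w)[1][:,1]
        print(n,len(q),np.median(q[:,2]),r,np.degrees(np.arctan2(e[1],e[0])))
E
```

```text
{'tcp_pos': array([0.5019, 0.101 , 0.2472]), 'orientation': array([-0.000e+00,  5.311e-01,  8.473e-01, -2.000e-04]), 'joint_pos': array([ 4.1800e-02,  1.8660e-01, -8.1400e-02,  1.3031e+00, -3.0000e-04,
        1.1615e+00]), 'finger_gap': np.float64(0.0455)}
top 69 0.097133073620427 ((459.35302734375, -313.163818359375), (11.873648643493652, 35.922306060791016), 28.574125289916992) 118.04109184301477
scene 69 0.09747186616265424 ((464.54693603515625, -313.3219299316406), (15.942327499389648, 34.948944091796875), 24.056396484375) 116.22090985733571
```

Emit:
drive_tool --deltas '[[[120,0.17,0.064,0,0,0,0],[120,0.17,0.064,0,0,0,0],[120,0.17,0.064,0,0,0,0],[120,0.17,0.064,0.03,0,0,0],[120,0.17,0.064,0.06,0,0,0],[120,0.17,0.064,0.06,0,0,0]]]'

```text
clock: 10.3
tcp_pos: [0.4844, 0.2803, 0.1851]
orientation: [-0.001, 0.532, 0.847, -0.002]
wrist_force: [-0.3, -1.1, 0.0]
finger_gap: 0.045
grip_force: 0.0
```

```bash
python3 - <<'E'
from h import *
s=get_state();print({k:np.round(s[k],4) for k in("tcp_pos","orientation","joint_pos","finger_gap")})
o=[]
for n,(u,v) in (("scene",(380,110)),("top",(95,190))):
    p,d=read_camera(n);c=cv2.cvtColor(p,cv2.COLOR_RGB2BGR)[v:v+90,u:u+90];o.append(cv2.resize(c,(400,400),interpolation=cv2.INTER_CUBIC))
cv2.imwrite("pics/a2.png",np.hstack(o))
E
```

```text
{'tcp_pos': array([0.4844, 0.2803, 0.1851]), 'orientation': array([-0.0015,  0.5321,  0.8467, -0.0021]), 'joint_pos': array([ 0.3811,  0.3049, -0.0795,  1.1915, -0.    ,  1.5032]), 'finger_gap': np.float64(0.045)}
```

View pics/a2.png

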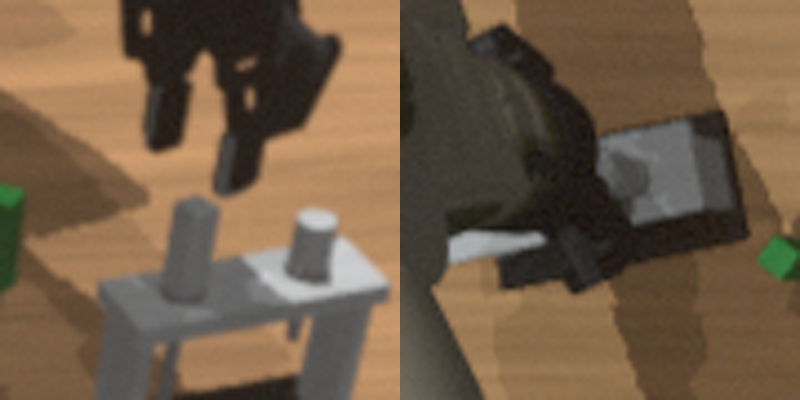

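Scene half: fingertips at crop (165,150) and (230,190), handle top at (195,205). I'll cast rays to check the offset between them.

```bash
python3 - <<'E'
from h import *
c=calibration("scene")
f=lambda x,y:(380+x*90/400,110+y*90/400)
for z in(.185,.19): print(onplane(c,*f(198,170),z).round(4))
print(onplane(c,*f(195,207),.166).round(4))
E
```

```text
[0.4824 0.2828 0.185 ]
[0.4906 0.2796 0.19  ]
[0.4881 0.2824 0.166 ]
```

Emit:
drive_tool --deltas '[[[120,0.0015,0.002,0.02,0,0,0],[120,0.0015,0.002,0.04,0,0,0],[120,0.0015,0.002,0.055,0,0,0],[120,0.0015,0.002,0.055,0,0,0],[255,0.0015,0.002,0.055,0,0,0],[255,0.0015,0.002,0.055,0,0,0],[255,0.0015,0.002,0.055,0,0,0],[255,0.0015,0.002,0.055,0,0,0],[255,0.0015,0.002,0.055,0,0,0],[255,0.0015,0.002,0.055,0,0,0]]]' --newtons 40

```text
clock: 11.65
tcp_pos: [0.4873, 0.2844, 0.1332]
orientation: [0.001, 0.531, 0.847, 0.001]
wrist_force: [-0.7, -0.4, 5.6]
finger_gap: 0.0177
grip_force: 43.2
```

Emit:
drive_tool --deltas '[[[255,0,0,-0.01,0,0,0],[255,0,0,-0.025,0,0,0],[255,0,0,-0.045,0,0,0],[255,0,0,-0.07,0,0,0],[255,0,0,-0.095,0,0,0],[255,0,0,-0.115,0,0,0],[255,0,0,-0.13,0,0,0],[255,0,0,-0.13,0,0,0],[255,0,0,-0.13,0,0,0]]]'

```text
clock: 12.78
tcp_pos: [0.4865, 0.2841, 0.2616]
orientation: [-0.0, 0.531, 0.847, -0.0]
wrist_force: [0.3, 0.1, -0.9]
finger_gap: 0.0171
grip_force: 42.5
```

```bash
python3 - <<'E'
from h import *
s=get_state();print({k:np.round(s[k],4) for k in("tcp_pos","orientation","joint_pos","finger_gap","wrist_force","ft_torque")})
o=[]
for n,(u,v,w) in (("scene",(360,60,160)),("top",(60,150,160))):
    p,d=read_camera(n);c=cv2.cvtColor(p,cv2.COLOR_RGB2BGR)[v:v+w,u:u+w];o.append(cv2.resize(c,(400,400),interpolation=cv2.INTER_CUBIC))
    np.savez(n+"1.npz",p=p,d=d)
cv2.imwrite("pics/a3.png",np.hstack(o))
E
```

```text
{'tcp_pos': array([0.4865, 0.2841, 0.2616]), 'orientation': array([-4.000e-04,  5.313e-01,  8.472e-01, -4.000e-04]), 'joint_pos': array([3.8610e-01, 2.8510e-01, 8.1300e-02, 1.3680e+00, 1.0000e-04,
       1.5062e+00]), 'finger_gap': np.float64(0.0171), 'wrist_force': array([ 0.3104,  0.1468, -0.9278]), 'ft_torque': array([-0.0348,  0.0064,  0.0343])}
```

View pics/a3.png

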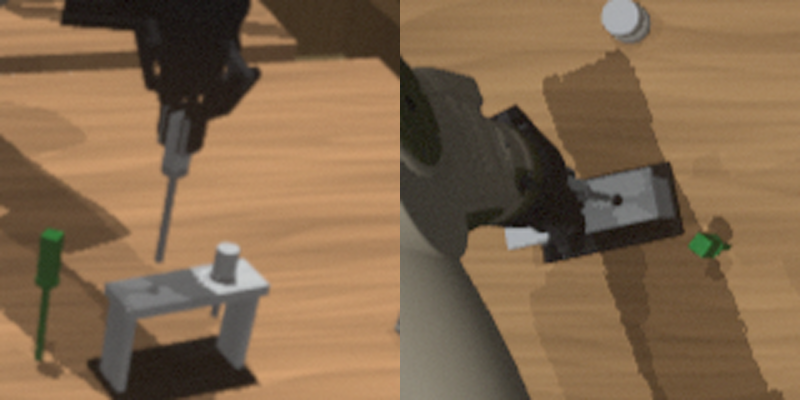

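The probe is out of the rack: its collar is at crop (175,170) and its rod tip at (160,260), clear of the rack. The plug is still in its socket. I measure the rod axis from the scene view.

```bash
cat >> h.py <<'E'
def rod(c,p,d,tcp):
    """edge midlines of the rod: rod pixels from depth, each row's middle, cast onto vertical plane through tcp facing camera"""
    P=cloud(c,d.astype(float));T=np.array(c["world_from_camera"])
    zt=tcp[2]-.118
    m=(d>0)&(np.hypot(P[...,0]-tcp[0],P[...,1]-tcp[1])<.02)&(P[...,2]>zt+.008)&(P[...,2]<zt+.088)
    q=P[m];z=q[:,2]
    fx=np.polyfit(z,q[:,0],1);fy=np.polyfit(z,q[:,1],1)
    v=T[:2,3]-tcp[:2];v/=np.linalg.norm(v)   # visible surface is nearer the camera
    print("n",m.sum(),"slopes deg",np.degrees([fx[0],fy[0]]).round(2),"tip xy",(np.array([np.polyval(fx,zt),np.polyval(fy,zt)])-v*.003).round(4),
     "at collar",(np.array([np.polyval(fx,zt+.095),np.polyval(fy,zt+.095)])-v*.003).round(4))
E
python3 - <<'E'
from h import *
tcp=np.array([.4865,.2841,.2616])
for n in("scene","top"):
    z=np.load(n+"1.npz");rod(calibration(n),z["p"],z["d"],tcp)
E
```

```text
n 106 slopes deg [ 0.68 -0.44] tip xy [0.4857 0.2855] at collar [0.4869 0.2847]
n 22 slopes deg [ 0.23 -0.47] tip xy [0.4842 0.2851] at collar [0.4846 0.2843]
```

```bash
python3 - <<'E'
from h import *
a=np.radians(-11.5);ex=np.array([np.cos(a),np.sin(a)]);ey=np.array([-ex[1],ex[0]])
for n in("top","scene"):
    z=np.load(n+"0.npz");d=z["d"].astype(float);c=calibration(n)
    K=np.array(c["mtx"]);vv,uu=np.mgrid[:420,:560]
    P=cloud(c,d);o,_=ray(c,0,0)
    # cast every pixel onto plane z=.095, keep those whose measured height is the plate's
    F=o+(P-o)*((.095-o[2])/(P[...,2]-o[2]))[...,None]
    m=(d>0)&(abs(P[...,2]-.0945)<.006)&(np.hypot(F[...,0]-.553,F[...,1]+.046)<.1)
    q=F[m][:,:2]-[.553,-.046];s=q@ex;t=q@ey
    # edges per long slice away from ends/posts
    lo,hi=[],[]
    for t0 in np.arange(-.07,.07,.005):
        k=(t>t0)&(t<t0+.005)
        if k.sum()>8: lo.append(s[k].min());hi.append(s[k].max())
    L,H=np.median(lo),np.median(hi)
    tl,th=[],[]
    for s0 in np.arange(-.02,.02,.005):
        k=(s>s0)&(s<s0+.005)
        if k.sum()>8: tl.append(t[k].min());th.append(t[k].max())
    TL,TH=np.median(tl),np.median(th)
    ctr=np.array([.553,-.046])+(L+H)/2*ex+(TL+TH)/2*ey
    print(n,"width",(H-L)*1e3,"len",(TH-TL)*1e3,"centre",ctr.round(4))
    g=cv2.cvtColor(z["p"],cv2.COLOR_RGB2GRAY)
    if n=="scene":
        m2=((d>0)&(P[...,2]<.0895)).astype(np.uint8);print(m2[200:216,275:298]);print(g[200:216,275:298])
E
```

```text
top width 55.357579613736696 len 168.05495880988042 centre [ 0.551  -0.0454]
scene width 63.43250345852232 len 168.70549642593818 centre [ 0.5585 -0.0464]
[[0 0 0 0 0 0 0 0 0 0 0 0 0 0 0 0 0 0 0 0 0 0 0]
 [0 0 0 0 0 0 0 0 0 0 0 0 0 0 0 0 0 0 0 0 0 0 0]
 [0 0 0 0 0 0 0 0 0 0 0 0 0 0 0 0 0 0 0 0 0 0 0]
 [0 0 0 0 0 0 0 0 0 0 0 0 0 0 0 0 0 0 0 0 0 0 0]
 [0 0 0 0 0 0 0 0 0 0 0 0 0 1 0 0 0 0 0 0 0 0 0]
 [0 0 0 0 0 0 0 0 1 1 1 1 1 1 0 0 0 0 0 0 0 0 0]
 [0 0 0 0 0 0 0 1 1 1 1 1 1 1 1 1 0 0 0 0 0 0 0]
 [0 0 0 0 0 0 0 1 1 1 1 1 1 1 1 1 0 0 0 0 0 0 0]
 [0 0 0 0 0 0 0 0 1 1 1 1 1 1 1 0 0 0 0 0 0 0 0]
 [0 0 0 0 0 0 0 0 0 0 0 0 0 0 0 0 0 0 0 0 0 0 0]
 [0 0 0 0 0 0 0 0 0 0 0 0 0 0 0 0 0 0 0 0 0 0 0]
 [0 0 0 0 0 0 0 0 0 0 0 0 0 0 0 0 0 0 0 0 0 0 0]
 [0 0 0 0 0 0 0 0 0 0 0 0 0 0 0 0 0 0 0 0 0 0 0]
 [0 0 0 0 0 0 0 0 0 0 0 0 0 0 0 0 0 0 0 0 0 0 0]
 [0 0 0 0 0 0 0 0 0 0 0 0 0 0 0 0 0 0 0 0 0 0 0]
 [0 0 0 0 0 0 0 0 0 0 0 0 0 0 0 0 0 0 0 1 0 0 1]]
[[190 190 192 190 190 189 191 189 190 189 189 189 190 190 187 187 189 186
  186 187 186 186 186]
 [190 191 191 192 192 190 190 190 188 187 184 185 186 186 189 1
[... 820 characters left out ...]
192 192 190 189 191 190 191 190 190 191 190 192 192 192 191 194
  193 194 194 193 193]
 [181 187 186 188 188 188 189 188 190 189 190 190 190 191 192 190 192 193
  193 195 194 194 195]
 [144 150 153 157 158 159 159 162 168 170 170 177 177 177 178 181 190 189
  191 191 190 191 192]
 [ 73  78  78  83  93  98 101 109 114 117 123 131 136 135 136 142 153 153
  156 159 163 165 165]
 [ 48  43  49  49  53  53  53  56  62  62  62  66  64  71  70  74  80  80
   85  95 105 113 119]
 [ 46  48  46  45  48  47  48  44  48  47  48  46  48  46  49  47  47  46
   50  53  73  93  97]]<stdin>:8: RuntimeWarning: divide by zero encountered in divide
<stdin>:8: RuntimeWarning: invalid value encountered in multiply
```

Emit:
drive_tool --deltas '[[[255,-0.03,-0.008,0,0,0,0],[255,-0.07,-0.018,0,0,0,0],[255,-0.115,-0.03,0,0,0,0],[255,-0.16,-0.041,0,0,0,0],[255,-0.205,-0.053,0,0,0,0],[255,-0.25,-0.064,0,0,0,0],[255,-0.285,-0.073,0,0,0,0],[255,-0.31,-0.079,0,0,0,0],[255,-0.327,-0.0835,0,0,0,0],[255,-0.327,-0.0835,0.015,0,0,0],[255,-0.327,-0.0835,0.03,0,0,0],[255,-0.327,-0.0835,0.03,0,0,0]]]'

```text
clock: 14.38
tcp_pos: [0.5525, -0.0451, 0.2301]
orientation: [-0.002, 0.531, 0.848, -0.001]
wrist_force: [-0.3, 0.3, -0.7]
finger_gap: 0.0178
grip_force: 42.4
```

```bash
cat > m.py <<'E'
from h import *
import sys
s=get_state();print({k:np.round(s[k],4) for k in("tcp_pos","orientation","wrist_force","finger_gap")})
t=np.array(s["tcp_pos"]);o=[]
for n,(u,v,w) in (("scene",(235,130,110)),("top",(225,145,110))):
    p,d=read_camera(n);rod(calibration(n),p,d,t)
    c=cv2.cvtColor(p,cv2.COLOR_RGB2BGR)[v:v+w,u:u+w];o.append(cv2.resize(c,(400,400),interpolation=cv2.INTER_CUBIC))
    np.savez(n+"2.npz",p=p,d=d)
cv2.imwrite(f"pics/{sys.argv[1]}.png",np.hstack(o))
E
python3 m.py a4
```

```text
{'tcp_pos': array([ 0.5525, -0.0451,  0.2301]), 'orientation': array([-2.000e-03,  5.307e-01,  8.476e-01, -5.000e-04]), 'wrist_force': array([-0.2828,  0.3466, -0.72  ]), 'finger_gap': np.float64(0.0178)}
n 120 slopes deg [0.45 0.51] tip xy [ 0.5517 -0.0442] at collar [ 0.5524 -0.0434]Traceback (most recent call last):
  File "m.py", line 6, in <module>
    p,d=read_camera(n);rod(calibration(n),p,d,t)
                       ~~~^^^^^^^^^^^^^^^^^^^^^^
  File "h.py", line 20, in rod
    fx=np.polyfit(z,q[:,0],1);fy=np.polyfit(z,q[:,1],1)
    raise TypeError("expected non-empty vector for x")
TypeError: expected non-empty vector for x
```

```bash
sed -i 's/;rod(calibration(n),p,d,t)/;n=="scene" and rod(calibration(n),p,d,t)/; s/o=\[\]/o=[];c0=calibration("scene");print("hole",onplane(c0,285.75,205.5,.095))/' m.py; python3 m.py a4
```

```text
{'tcp_pos': array([ 0.5536, -0.0455,  0.2319]), 'orientation': array([-5.000e-04,  5.307e-01,  8.476e-01, -1.000e-04]), 'wrist_force': array([-0.0328,  0.4563, -1.3556]), 'finger_gap': np.float64(0.0174)}
hole [ 0.55279475 -0.04623743  0.095     ]
n 105 slopes deg [ 1.58 -0.46] tip xy [ 0.5523 -0.044 ] at collar [ 0.5549 -0.0447]
```

View pics/a4.png

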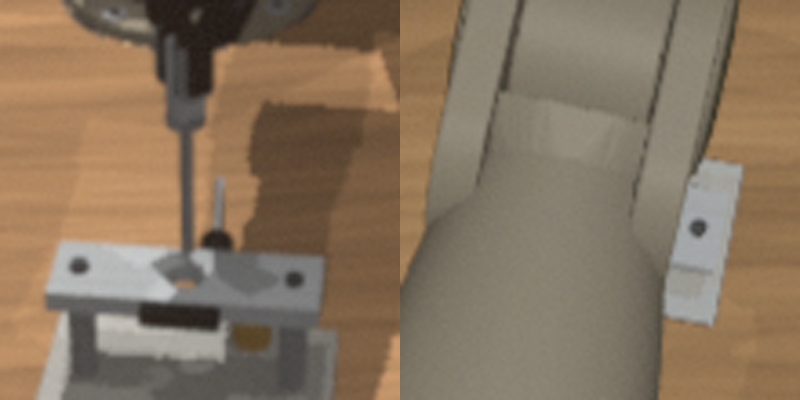

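Scene half: the rod comes down at crop x≈187 and ends at y≈250. It is just above the hole, whose centre is at about (183,272), so the rod needs about 2 mm towards −y.

Emit:
drive_tool --deltas '[[[255,-0.0019,-0.0002,0,0,0,0],[255,-0.0019,-0.0002,0.009,0,0,0],[255,-0.0019,-0.0002,0.009,0,0,0],[255,-0.0019,-0.0002,0.009,0,0,0]]]'

```text
clock: 15.08
tcp_pos: [0.5545, -0.0483, 0.2231]
orientation: [-0.0, 0.531, 0.847, -0.0]
wrist_force: [0.6, 0.4, -0.4]
finger_gap: 0.0177
grip_force: 42.4
```

```bash
python3 m.py a5; python3 - <<'E'
from h import *
c=calibration("scene");P=[]
for i in range(3):
    p,d=read_camera("scene");rod(c,p,d,np.array([.554,-.0465,.222]))
g=cv2.cvtColor(p,cv2.COLOR_RGB2GRAY)
print(g[176:212,278:296])
print(get_state()["tcp_pos"])
E
```

```text
{'tcp_pos': array([ 0.5545, -0.0483,  0.2231]), 'orientation': array([-2.000e-04,  5.313e-01,  8.472e-01, -0.000e+00]), 'wrist_force': array([ 0.6343,  0.3954, -0.4065]), 'finger_gap': np.float64(0.0177)}
hole [ 0.55279475 -0.04623743  0.095     ]
n 95 slopes deg [-0.38 -0.23] tip xy [ 0.5551 -0.0473] at collar [ 0.5545 -0.0477]
n 95 slopes deg [-0.43 -0.16] tip xy [ 0.5554 -0.0474] at collar [ 0.5547 -0.0477]
n 96 slopes deg [ 0.43 -0.4 ] tip xy [ 0.5546 -0.0472] at collar [ 0.5553 -0.0478]
n 96 slopes deg [-0.47 -0.5 ] tip xy [ 0.5557 -0.047 ] at collar [ 0.555  -0.0479]
[[148 147 147 147 132 101  75  78 100 130 143 148 147 140 130 128 126 128]
 [149 150 148 149 133 101  77  77  98 132 148 145 144 136 130 131 127 128]
 [153 154 152 150 137 103  77  77 102 136 148 150 145 137 135 136 131 134]
 [157 156 156 155 140 103  77  79 104 140 154 157 151 146 139 130 131 139]
 [158 158 158 157 143 104  77  77 104 143 157 159 155 149 137 129 124 140]
 [158 155 156 156 141 103  77  80 104 139 153 156 151 143 135 128 124 134]
 [153 153 153 151 142 107  79  77 103 134 152 153 146 135 132 125 125 
[... 1518 characters left out ...]
 118 113 104  91  87  89  93 111 130 149 165 151 108 102 103]
 [126 123 119 110 100  94  93  90  89  91  93  98 119 143 136 108 101  99]
 [144 121 113  97  92  94  92  92  91  91  89  88  97 114 116 110 101 102]
 [163 122 110  96  93  96  95  96  97  94  90  86  96 110 116 105 104 103]
 [179 159 141 115 108 109 114 115 118 112 102  90 104 119 121 114 104 104]
 [195 189 181 160 145 127 129 131 130 126 114 107 117 124 124 120 113 110]
 [198 198 196 190 171 130 128 126 128 127 124 125 122 125 127 124 123 119]
 [198 198 187 171 156 129 123 126 125 127 126 126 126 129 126 126 126 127]
 [194 186 159 134 126 127 125 124 127 125 125 126 128 126 127 127 126 126]]
[ 0.5547656  -0.04832097  0.22342798]
```

View pics/a5.png

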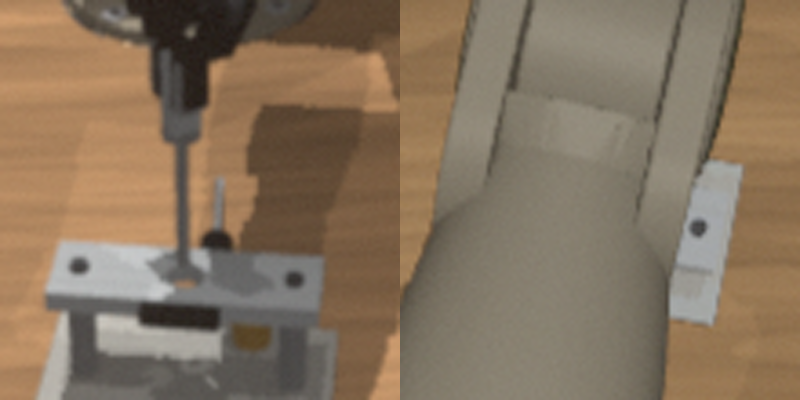

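The rod tip is now over the hole: (.555,−.0472) against the hole's (.5535,−.0462) in the same camera. I trim about 1 mm and lower.

Emit:
drive_tool --deltas '[[[255,0.0013,-0.0005,0,0,0,0],[255,0.0013,-0.0005,0.008,0,0,0],[255,0.0013,-0.0005,0.016,0,0,0],[255,0.0013,-0.0005,0.024,0,0,0],[255,0.0013,-0.0005,0.032,0,0,0],[255,0.0013,-0.0005,0.04,0,0,0],[255,0.0013,-0.0005,0.048,0,0,0],[255,0.0013,-0.0005,0.054,0,0,0],[255,0.0013,-0.0005,0.054,0,0,0],[255,0.0013,-0.0005,0.054,0,0,0],[255,0.0013,-0.0005,0.054,0,0,0]]]'

```text
clock: 16.7
tcp_pos: [0.5539, -0.0474, 0.1697]
orientation: [0.0, 0.531, 0.847, 0.0]
wrist_force: [-0.8, -0.1, -0.7]
finger_gap: 0.0176
grip_force: 42.4
```

```bash
cat > r.py <<'E'
from h import *
import sys
c=calibration("scene");K=np.array(c["mtx"]);T=np.array(c["world_from_camera"])
for i in range(3):
    p,d=read_camera("scene");s=get_state();t=s["tcp_pos"]
    P=cloud(c,d.astype(float));m=(d>0)&(np.hypot(P[...,0]-t[0],P[...,1]-t[1])<.012)&(P[...,2]>.103)&(P[...,2]<.14)
    q=P[m];v=T[:2,3]-t[:2];v/=np.linalg.norm(v);f=[np.polyfit(q[:,2],q[:,k],1) for k in(0,1)]
    print(t.round(4),m.sum(),"rod mean",(q[:,:2].mean(0)-v*.003).round(4),"slope deg",np.degrees([f[0][0],f[1][0]]).round(1))
cm=(d>0)&(np.hypot(P[...,0]-t[0],P[...,1]-t[1])<.016)&(P[...,2]>.135)&(P[...,2]<.165)
print("collar rows z/width",[(round(float(z),3),int((cm&(abs(P[...,2]-z)<.002)).sum())) for z in np.arange(.136,.165,.003)])
print(s["wrist_force"],s["ft_torque"],s["finger_gap"],s["clock"])
cv2.imwrite(f"pics/{sys.argv[1]}.png",cv2.resize(cv2.cvtColor(p,cv2.COLOR_RGB2BGR)[140:250,230:340],(600,600),interpolation=cv2.INTER_CUBIC))
E
python3 r.py a6
```

```text
[ 0.5539 -0.0474  0.1696] 53 rod mean [ 0.5543 -0.0465] slope deg [-0.6  0. ]
[ 0.5538 -0.0474  0.1696] 51 rod mean [ 0.554  -0.0465] slope deg [ 3.  -0.5]
[ 0.5538 -0.0474  0.1695] 52 rod mean [ 0.5543 -0.0467] slope deg [0.4 0.6]
collar rows z/width [(0.136, 4), (0.139, 4), (0.142, 1), (0.145, 3), (0.148, 15), (0.151, 18), (0.154, 17), (0.157, 22), (0.16, 9), (0.163, 16)]
[-0.60108913  0.55832307 -0.57447608] [-0.02775286  0.02539111  0.0528362 ] 0.017319630924467814 16.85
```

View pics/a6.png

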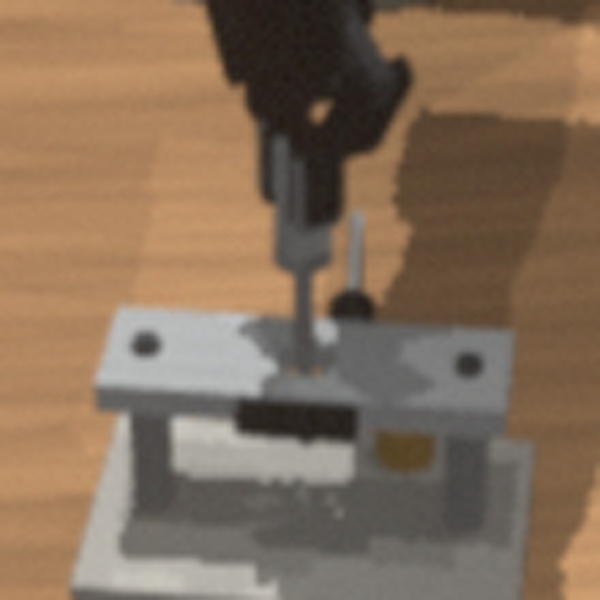

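The rod passes through the hole with light gaps on both sides, at crop (290,372) and (320,372). The collar's underside is at about 0.146 m, which puts the tip at about 0.051 m. No contact force shows, so I hand in.

```bash
python3 -c "
from workcell import hand_in;print(hand_in())"
```

```text
the job is handed in; nothing more can be done
None
```

I handed the job in at about 17 s of the 70 s, with no verdict shown: the stop button was pressed, let up and turned to its end stop, and the probe is held still and upright in the guide hole, within about 1 mm of centre by camera, tip about 30 mm below the plate, with no contact force seen on the bridge.

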